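Clamp a primed panel in the spraying jig with a hex key

TASK

Take the red-handled hex key out of the black key block, feel for the hex socket of the brass screw inside the blue clamp cup and seat the key fully home in it without pushing the sprung screw down onto its stop. Then turn the screw clockwise, regrasping as often as needed, until it is tight against its end stop so that the jaw holds the panel, and leave the key standing fully home in the screw. Leave the blue-handled key and everything else on the bench where they are.

Things in the scene. Friction and masses are not known exactly. Their poses are not given: they have to be found in the camera images.
- key: Red-handled steel hex key, 200 to 330 g, hanging upright in the key block by its collar, 45 mm of shaft in the hole: lift it straight up 50 mm or more. Origin: centre of its lower end, z up the shaft. Hex shaft 19 mm across flats, 22 mm across corners, 0 to 45 mm above the origin, one pair of flats square to its x axis; collar 34 mm wide at 45 to 51 mm; round neck 14 mm wide.
- key_handle (a point): Centre of the key's red handle, 87 mm above the key's origin: a square block, 34 mm by 34 mm along the key's x and y, 24 mm high (75 to 99 mm above the origin).
- jig: Fixed spraying jig; origin on the bench under the centre of its blue clamp cup, z up. The cup is square, 76 mm outside, 60 mm inside, open at the top, rim 85 mm high. On its +y side lie a grey panel (top 40 mm high) and the steel clamp jaw resting on it (up to 82 mm high). Steel base 170 mm wide in x, 12 mm thick.
- cup_rim (a point): Centre of the cup's open top, 85 mm above the bench.
- cup_face (a point): Point on the cup's centre line level with the flat top of the brass screw in the cup (44 mm wide head, top 10 mm below the rim when free). The screw is NOT centred here: its axis lies up to 6 mm off along the jig's x and up to 6 mm along its y, and the direction of its flats is unknown. Neither is reported: find both by touch.
- cup_floor (a point): Point on the cup's centre line level with the floor of the hex socket, 20 mm below the screw's flat top. The socket: a countersink 30 mm wide at the top and 23 mm wide 4 mm down, then a hex 20 mm across flats. The screw yields sideways up to 2.5 mm (0.8 N per mm): the countersink centres it on a key pressed into it, and a sliding key drags it along that far.
- small_key: Blue-handled hex key of the same shape but with a 12 mm hex, a bystander that hangs in the other hole of the block; too small for this screw. Origin at its lower end.
- rack: Fixed black key block, 70 mm (x) by 190 mm (y) by 55 mm high, origin at the centre of its underside. Two round 24.5 mm through holes at y = -50 and +50 mm; which key hangs in which one varies.
- sink (a joint): How far the sprung screw is pushed down, m. About 0 when free; 1 N to start and about 1.1 N more per mm; hard stop at 9 mm. Pushing it beyond 8 mm is not allowed.
- screw (a joint): Turn of the screw, rad, growing as it turns clockwise seen from above. Starts between 0.4 and 1.2, hard end stop (panel clamped) at 5.0. Turning it takes about 0.2 N m (it stays put under the rubbing of a lightly pressed key); the key has about 7 degrees of play either way in the socket.
- tin: Closed paint tin, 84 mm in diameter, 100 mm high, bystander. Origin under its centre.
- thinner: Thinner bottle, 70 mm in diameter, 190 mm high, bystander. Origin under its centre.
- mixcup: White mixing cup, 80 mm wide, 100 mm high, bystander. Origin under its centre.
- tape: Roll of yellow masking tape lying flat, 100 mm in diameter, 25 mm high, bystander. Origin under its centre.
- brush: Paint brush about 200 mm long lying on the bench roughly along x, bystander. Origin on the bench under it.
- sanding: Cork sanding block, 110 by 60 by 35 mm, bystander. Origin under its centre.
Things that resemble listed ones, but are neither listed nor needed, are in the scene too. What is shaped like the key but pink or turquoise is not meant.

How it is judged:
On the way, in this order (a step that is already met when the one before it is completed fails the run):
1. the key is seated fully home in the hex socket (its lower end within 5 mm of the socket floor) (z of key in the frame of jig below 0.06 m and horizontal distance between key and jig below 0.014 m and angle between key's own z axis and vertical below 0.15 rad), for 0.2 s.
2. with the key in it, the screw is turned clockwise up to its end stop (value of joint screw above 4.82 rad and z of key in the frame of jig below 0.06 m and horizontal distance between key and jig below 0.014 m), for 0.2 s.
At the end, for the whole second after the job is handed in: The screw is within 0.18 rad of its end stop at 5.0, and the red key stands at rest in the socket, upright within 0.15 rad, its lower end within 5 mm of the socket floor (less than 60 mm above the jig's origin, within 14 mm of the cup's centre line) (all of step 2 and angle between key's own z axis and vertical below 0.15 rad and linear speed of key below 0.02 m/s); the robot touches nothing.
It fails at once if the sprung screw is pushed down beyond 8 mm (value of joint sink above 0.008 m).
It fails at once if the small key is lifted or moved more than 20 mm (distance of small_key from where it was at the start of the episode above 0.02 m).
It fails at once if a bystander is moved more than 30 mm (distance of any of tin, thinner, mixcup, tape, brush, sanding from where it was at the start of the episode above 0.03 m).
It also fails if it takes over 72 s, if anything falls off the work surface, if the arm or the gripper's body presses on something with over 40 N, if the wrist force passes 120 N, or if a joint passes its speed limit or range.

ROBOT

A 7-joint arm with a two-finger parallel gripper is mounted at the origin on the work surface. World frame = base frame: x ahead of the robot, y to its left, z up, the work surface at z = 0. Lengths are in m, angles in rad, forces in N, time in s.
With the tool pointing down it reaches from about 0.425 to 0.925 m from the base axis. Payload 6.8 kg.
Tool frame: the origin (TCP) lies midway between the tips of the shut fingers; the grasp point (between the pads) lies 19 mm behind it; y points along the fingers, z is the direction in which the jaws open and shut, and the axes are right-handed (so a half turn about y gives the same grasp; the last joint's range is limited). The gripper opens to 85 mm and grips with 20 to 120 N. Pads are 22 mm wide; open, the fingers measure 114 mm over their backs; the gripper's body (76 mm by 85 mm) begins 54 mm behind the grasp point. The pads swing forward as they close: fully open they stand 13 mm farther back than shut.
Start: joints at [-1.289, 0.477, 0.022, 1.555, -0.011, 1.109, -0.083], TCP at [0.257, 0.624, 0.231] pointing down, gripper open.
Joint ranges: [-2.96, 2.96], [-0.34, 2.1], [-1.41, 1.46], [0.24, 2.44], [-1.37, 4.51], [0.17, 1.92], [-2.96, 2.96]. Speed limits (rad/s): [2.39, 2.39, 3.14, 3.14, 3.14, 3.14, 3.14].

INTERFACE

Orientations are given as a unit quaternion [w, x, y, z].
In Python, from station import bot gives the robot as it stands. The module is installed in compiled form; this text tells all that it offers.
- The arm moves only by the shell command python3 -m crank 'ROWS' [FORCE]. ROWS is JSON, a list of rows, each an object with "linear": the shift along the tool's x, y, z in m, a list of three; "dr": the turn, a rotation vector about the tool's x, y, z in degrees, a list of three; "hand": the gripper command: -1 is shut, 1 is fully open, values between are in proportion. A call has 1 to 10 rows; each row is the pose to reach, as a shift and turn from the pose commanded when the call began, along the tool's axes at that moment; what a row does not reach only later rows make up. A row lasts 1/12 s, in which the tool goes at most 41.7 mm and 7.16 degrees, less where a joint would pass 70% of its speed; a pose out of reach is approached as far as the arm can. A call with a gripper value outside its range is refused whole. The fingers move at their own pace and stop on an object; FORCE is the grip in N (left out, the last holds). Time passes only in rows, so rows that repeat a pose let the fingers close. It gives the time, the measured TCP pose, the force and the opening at its end, in the units of the state.
- bot.get_obs(): the state, without advancing time (a new reading comes with each control period).
- bot.read_camera(name): name is "side" or "top" or "wrist"; returns the picture (480x640x3 uint8, blue, green, red); there is no depth.
- bot.camera_params(name): a dict with "K" (3x3 intrinsics, pixels), "R" (3x3) and "t" (3): a world point X has camera coordinates R X + t; the wrist camera has in their place "hand_eye" (4x4, takes a point from camera to tool coordinates, whose origin is the TCP and whose axes are the tool frame's). Camera axes: x right, y down, z forward; pixel columns grow to the right and rows downward; lengths in m; the calibration is good to about 2 mm. The wrist camera is an equidistant fisheye: a pixel r from the principal point sees the ray r / f radians off the axis. A picture is of the moment at which its call begins: read the wrist's pose just before it. camera_params takes no time and is no camera call.
- bot.hand_in(): hands the job in, once; it reports no verdict.
Trained networks look in the newest picture that a camera, given by its name, has taken for a name from the list of things; names that differ only in an ending like _2 or _b are one class to them, and where a whole thing is asked for, a point or a joint stands for the part that bears it (a point fixed in the world has none). Each returns a list of dicts, best first, with "score" (0 to 1); they miss things now and then, are a little off and sometimes report something else, mostly with a low value. They report only what shows in the picture. A call takes as long as a camera call. They do not tell look-alikes from the thing itself.
- bot.search_frame(camera, target): "extent" ([left, top, right, bottom] in pixels, round what is visible of it).
- bot.cut_out(camera, target): "pixels" (480x640 bool, what is visible of it) and "extent" ([left, top, right, bottom] in pixels, round what is visible of it).
- bot.place_of(camera, target): "xy" ([column, row] in pixels: a listed point, or the origin of a listed thing).
The state is a dict: "t": time; "q": joint angles; "joint_vel": joint speeds; "joint_torque": joint torques, N m; "eef_pos": TCP position; "tool_rot": TCP orientation; "contact_force": force on the tool from outside, world axes, zero at the start; "torque": the same for the moment, N m; "gripper_width": opening from 0.0 (shut) to 1.0 (fully open).
Only numpy, scipy, OpenCV 4.12 (cv2) and the standard library are available. Lean on these libraries where they do the work, as an engineer would, in place of code of your own. Each camera call takes 0.05 s, during which the arm holds its last target. There are 200 camera calls.

## Working session

There is one attempt and no reset: what is moved stays moved. The work goes in short steps, Python scripts to look and compute and a shell command to move; the robot and the scene stay as the last step left them, time stands still between calls to the robot, and variables do not carry over. Pictures are saved under pics/ and viewed, about 8 in all and at most 12, crops included, and the job is handed in when it is done.

```bash
mkdir -p pics; ls; python3 - <<'E'
from station import bot
import cv2,numpy as np
o=bot.get_obs();print(o)
for c in("top","side"):
    im=bot.read_camera(c);cv2.imwrite(f"pics/{c}0.png",im)
    p=bot.camera_params(c);print(c,p)
    for n in("key_handle","key","small_key","rack","cup_rim","jig"):
        print(n,[(np.round(d["xy"]).tolist(),round(d["score"],2)) for d in bot.place_of(c,n)][:4])
print(bot.camera_params("wrist"))
E
```

```text
pics
{'t': 0.0, 'q': array([-1.28908442,  0.47779162,  0.02233963,  1.55645201, -0.01148799,
        1.10932111, -0.08307544]), 'joint_vel': array([ 0.00058163, -0.00054023, -0.00045301, -0.00059654,  0.00040487,
       -0.00016266,  0.00068377]), 'joint_torque': array([-1.27893032e-03, -5.96455586e+01,  1.60751291e+00, -2.81197983e+01,
        1.23906977e-02,  9.46240383e-03,  1.61713587e-05]), 'eef_pos': array([0.25629956, 0.62380027, 0.23033119]), 'tool_rot': array([-0.69307397,  0.69436919, -0.13700503,  0.13685584]), 'contact_force': array([-0.46326041,  0.83842163, -0.55757617]), 'torque': array([-0.02880331, -0.01320753,  0.00398407]), 'gripper_width': 0.999343576690924}
top {'K': array([[444.32178848,   0.        , 316.59418431],
       [  0.        , 444.32178848, 242.44532092],
       [  0.        ,   0.        ,   1.        ]]), 'R': array([[ 0.02010712, -0.99967467, -0.01569266],
       [-0.98005895, -0.01660423, -0.19801201],
       [ 0.19768702,  0.01936119, -0.98007397]]), 't': array([-0.02426305,  0.53447194,  1.07331299])}
key_handle [([345.0, 309.0], 0.77), ([366.0,
[... 906 characters left out ...]
9), ([325.0, 218.0], 0.58), ([225.0, 368.0], 0.46), ([324.0, 230.0], 0.28)]
cup_rim [([328.0, 207.0], 0.63), ([326.0, 219.0], 0.56)]
jig [([325.0, 228.0], 0.92), ([325.0, 205.0], 0.42)]
{'K': array([[371.64829954,   0.        , 318.3470188 ],
       [  0.        , 371.64829954, 242.4559328 ],
       [  0.        ,   0.        ,   1.        ]]), 'hand_eye': array([[-2.94948888e-04,  9.62450975e-01,  2.71455399e-01,
        -7.08690185e-02],
       [-2.16121824e-04, -2.71455466e-01,  9.62450977e-01,
        -1.42339172e-01],
       [ 9.99999933e-01,  2.25206409e-04,  2.88072148e-04,
        -1.15580565e-04],
       [ 0.00000000e+00,  0.00000000e+00,  0.00000000e+00,
         1.00000000e+00]])}
```

```bash
python3 - <<'E'
import cv2,numpy as np
a=cv2.imread("pics/top0.png")[120:360,200:480];b=cv2.imread("pics/side0.png")[150:420,170:450]
a=cv2.resize(a,(400,343),interpolation=cv2.INTER_CUBIC);b=cv2.resize(b,(400,386),interpolation=cv2.INTER_CUBIC)
o=np.zeros((386,800,3),np.uint8);o[:343,:400]=a;o[:,400:]=b;cv2.imwrite("pics/v1.png",o)
E
```

```text
(no output)
```

View pics/v1.png

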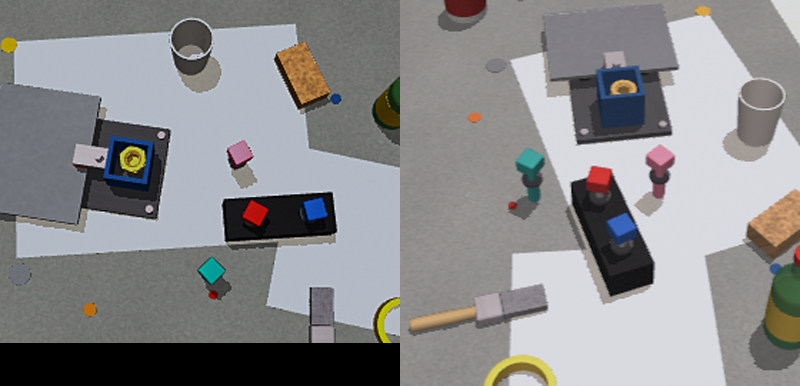

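```bash
cat > h.py <<'E'
import numpy as np,cv2
from station import bot
from scipy.spatial.transform import Rotation as Ro
def P(c):
    p=bot.camera_params(c);return p["K"]@np.c_[p["R"],p["t"]]
def tri(a,b):
    X=cv2.triangulatePoints(P("top"),P("side"),np.float64(a),np.float64(b))[:,0];return X[:3]/X[3]
def onz(c,uv,z):
    M=P(c);H=np.c_[M[:,0],M[:,1],M[:,2]*z+M[:,3]];x=np.linalg.solve(H,[*uv,1.]);return x[:2]/x[2]
def tool():
    o=bot.get_obs();q=o["tool_rot"];return o,Ro.from_quat([q[1],q[2],q[3],q[0]]).as_matrix()
def jaw(R): return np.degrees(np.arctan2(R[1,2],R[0,2]))
def wray(uv,R,p):
    c=bot.camera_params("wrist");K=c["K"];d=(np.array(uv)-K[:2,2])/K[0,0];r=np.hypot(*d)
    v=np.array([*(d/r*np.sin(r)),np.cos(r)]);E=c["hand_eye"];return p+R@E[:3,3],R@E[:3,:3]@v
def wonz(uv,R,p,z):
    o,v=wray(uv,R,p);return (o+v*(z-o[2])/v[2])[:2]
def go(dst,yaw=None,mod=180):
    "shift in tool axes and turn (deg) to bring TCP to dst and point the tool straight down, jaw axis at yaw"
    o,R=tool();yaw=jaw(R) if yaw is None else yaw
    a=np.radians(yaw);z=np.array([np.cos(a),np.sin(a),0]);y=np.array([0,0,-1.]);T=np.c_[np.cross(y,z),y,z]
    print("linear",np.round(R.T@(np.array(dst)-o["eef_pos"]),4),"dr",np.round(np.degrees(Ro.from_matrix(R.T@T).as_rotvec()),1))
def st():
    o,R=tool();print("t",round(o["t"],2),"tcp",np.round(o["eef_pos"],4),"jaw",round(jaw(R),1),"tilt",np.round(R[:2,1],3),"F",np.round(o["contact_force"],2),"T",np.round(o["torque"],3),"w",round(o["gripper_width"],3),"q7",round(o["q"][6],3));return o,R
E
python3 - <<'E'
from h import *
st();o,R=tool();print(np.round(R,3))
t=cv2.imread("pics/top0.png");s=cv2.imread("pics/side0.png")
def red(im,box):
    h=cv2.cvtColor(im,cv2.COLOR_BGR2HSV);m=((h[...,0]<8)|(h[...,0]>174))&(h[...,1]>150)&(h[...,2]>120)
    k=np.zeros_like(m);k[box[1]:box[3],box[0]:box[2]]=1;return (m&k)
mt=red(t,(360,250,400,290));ms=red(s,(290,255,335,300))
for m in(mt,ms):
    r=cv2.minAreaRect(np.argwhere(m)[:,::-1].astype(np.float32));print(r,m.sum(),np.argwhere(m).mean(0)[::-1])
print("handle",tri((376,270),(311,274)),"ontop z",onz("top",(376,270),.097))
print("cup",tri((290,231),(326,207)),onz("top",(290,231),.085))
print("rack",onz("top",(391,271),0),onz("side",(315,316),0))
# rack yaw
d=bot.cut_out("top","rack")
bot.read_camera("top")
d=bot.cut_out("top","rack");print(d[0]["extent"],cv2.minAreaRect(np.argwhere(d[0]["pixels"])[:,::-1].astype(np.float32)))
d=bot.cut_out("top","jig");print(d[0]["extent"],cv2.minAreaRect(np.argwhere(d[0]["pixels"])[:,::-1].astype(np.float32)))
# red handle corners on world
c=cv2.boxPoints(cv2.minAreaRect(np.argwhere(mt)[:,::-1].astype(np.float32)));w=np.array([onz("top",x,.109) for x in c]);print(w,w.mean(0),np.degrees(np.arctan2(*(w[1]-w[0])[::-1])),np.linalg.norm(w[1]-w[0]))
E
```

```text
t 0.7 tcp [0.2565 0.6244 0.2313] jaw 67.7 tilt [-0. -0.] F [-0.93  0.04  0.  ] T [0.031 0.028 0.005] w 0.998 q7 -0.083
[[ 0.925 -0.     0.38 ]
 [-0.38  -0.     0.925]
 [-0.    -1.    -0.   ]]
((378.2000427246094, 268.60003662109375), (13.416407585144043, 13.416407585144043), 26.56505012512207) 185 [378.21081081 268.54594595]
((308.7884521484375, 272.5577087402344), (15.885407447814941, 11.7669677734375), 11.309932708740234) 174 [309.21264368 272.74137931]
handle [ 0.4668819  -0.15982349  0.09499023] ontop z [ 0.46097299 -0.15913155]
cup [0.56069345 0.05145574 0.08348366] [0.55623759 0.05150069]
rack [ 0.47265487 -0.2095314 ] [ 0.46616683 -0.20466978]
[356.0, 254.4, 436.0, 290.0] ((394.6809387207031, 271.39495849609375), (31.688169479370117, 78.90853881835938), 86.42366790771484)
[181.0, 178.3, 319.8, 276.0] ((251.1216278076172, 231.27027893066406), (127.5736083984375, 90.91264343261719), 9.462322235107422)
[[ 0.45517541 -0.14162405]
 [ 0.48424095 -0.1559947 ]
 [ 0.47030325 -0.18436515]
 [ 0.44139964 -0.16989311]] [ 0.46277981 -0.16296925] -26.308809008134546 0.03242408815007064
```

```bash
python3 -c "
from h import *
go([.56,.052,.19],64)"
```

```text
linear [ 0.4982  0.0413 -0.4141] dr [-0.   3.7 -0. ]
```

```bash
python3 -m crank '[{"linear":[0.498,0,-0.414],"dr":[0,3.7,0],"hand":1},{"linear":[0.498,0,-0.414],"dr":[0,3.7,0],"hand":1},{"linear":[0.498,0,-0.414],"dr":[0,3.7,0],"hand":1},{"linear":[0.498,0,-0.414],"dr":[0,3.7,0],"hand":1},{"linear":[0.498,0,-0.414],"dr":[0,3.7,0],"hand":1},{"linear":[0.498,0.0,-0.414],"dr":[0,3.7,0],"hand":1},{"linear":[0.498,0.041,-0.414],"dr":[0,3.7,0],"hand":1},{"linear":[0.498,0.041,-0.414],"dr":[0,3.7,0],"hand":1},{"linear":[0.498,0.041,-0.414],"dr":[0,3.7,0],"hand":1},{"linear":[0.498,0.041,-0.414],"dr":[0,3.7,0],"hand":1}]'; python3 -c "
from h import *
st();go([.56,.052,.19],64)"
```

```text
t: 1.73
eef_pos: [0.4519, 0.2552, 0.2144]
tool_rot: [0.689, -0.689, 0.159, -0.159]
contact_force: [1.1, 0.9, 0.3]
gripper_width: 0.999
t 1.73 tcp [0.4519 0.2552 0.2144] jaw 64.0 tilt [0.001 0.001] F [1.07 0.91 0.29] T [ 0.035 -0.078  0.05 ] w 0.999 q7 0.534
linear [ 0.1863  0.0244 -0.1352] dr [-0.1 -0.   0. ]
```

```bash
python3 -m crank '[{"linear":[0.186,0.024,-0.135],"dr":[0,0,0],"hand":1},{"linear":[0.186,0.024,-0.135],"dr":[0,0,0],"hand":1},{"linear":[0.186,0.024,-0.135],"dr":[0,0,0],"hand":1},{"linear":[0.186,0.024,-0.135],"dr":[0,0,0],"hand":1},{"linear":[0.186,0.024,-0.135],"dr":[0,0,0],"hand":1},{"linear":[0.186,0.024,-0.135],"dr":[0,0,0],"hand":1},{"linear":[0.186,0.024,-0.135],"dr":[0,0,0],"hand":1},{"linear":[0.186,0.024,-0.135],"dr":[0,0,0],"hand":1}]'; python3 - <<'E'
from h import *
o,R=st();p=o["eef_pos"];im=bot.read_camera("wrist");cv2.imwrite("pics/w1.png",im)
np.savez("w1.npz",R=R,p=p)
for n in("cup_rim","cup_face","cup_floor","jig","key_handle"):
    for d in bot.place_of("wrist",n)[:2]: print(n,np.round(d["xy"],1),round(d["score"],2),np.round(wonz(d["xy"],R,p,{"cup_rim":.085,"cup_face":.075,"cup_floor":.055,"jig":0,"key_handle":.097}[n]),4))
for z in(.085,.12): print(jaw(R))
E
```

```text
t: 2.4
eef_pos: [0.5594, 0.0525, 0.1901]
tool_rot: [-0.689, 0.689, -0.16, 0.16]
contact_force: [-0.6, -0.1, -0.1]
gripper_width: 1.003
t 2.4 tcp [0.5594 0.0525 0.1901] jaw 63.8 tilt [-0. -0.] F [-0.65 -0.05 -0.1 ] T [0.03  0.043 0.026] w 1.003 q7 1.021
jig [314.8 213.8] 0.79 [0.5541 0.0513]
key_handle [ 49.2 110.5] 0.84 [ 0.373  -0.0821]
key_handle [123.7 348.9] 0.8 [ 0.5663 -0.1301]
63.76868815666637
63.76868815666637
```

View pics/w1.png

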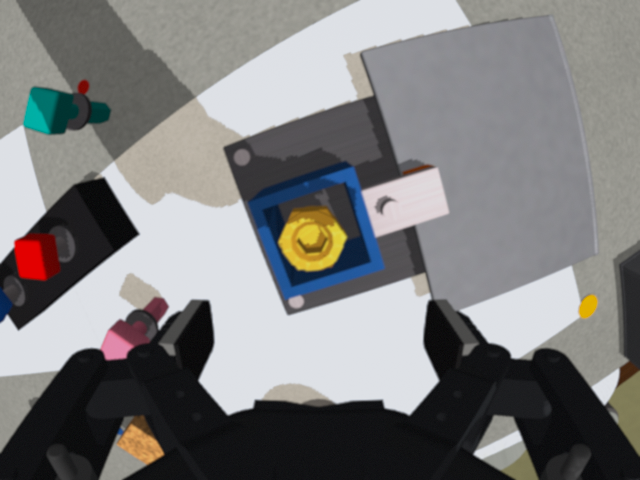

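```bash
cat >> h.py <<'E'
def rect(im,R,p,cx,cy,z,half,n):
    "orthophoto at height z: up = +x world, left = +y world"
    c=bot.camera_params("wrist");K=c["K"];E=c["hand_eye"];g=(np.arange(n)+.5)/n*2*half-half
    X=np.stack(np.broadcast_arrays((cx-g)[:,None],(cy-g)[None,:],z),-1)-p
    C=(X@R-E[:3,3])@E[:3,:3];rr=np.hypot(C[...,0],C[...,1]);k=np.arctan2(rr,C[...,2])/np.maximum(rr,1e-9)*K[0,0]
    return cv2.remap(im,(C[...,0]*k+K[0,2]).astype(np.float32),(C[...,1]*k+K[1,2]).astype(np.float32),cv2.INTER_CUBIC)
E
python3 - <<'E'
from h import *
d=np.load("w1.npz");R,p=d["R"],d["p"];im=cv2.imread("pics/w1.png")
o=[rect(im,R,p,.558,.052,z,.05,400) for z in(.085,.075)]
for a in o:
    for i in range(0,400,40): cv2.line(a,(i,0),(i,5),(255,255,255));cv2.line(a,(0,i),(5,i),(255,255,255))
cv2.imwrite("pics/v2.png",np.hstack(o))
E
```

```text
(no output)
```

View pics/v2.png

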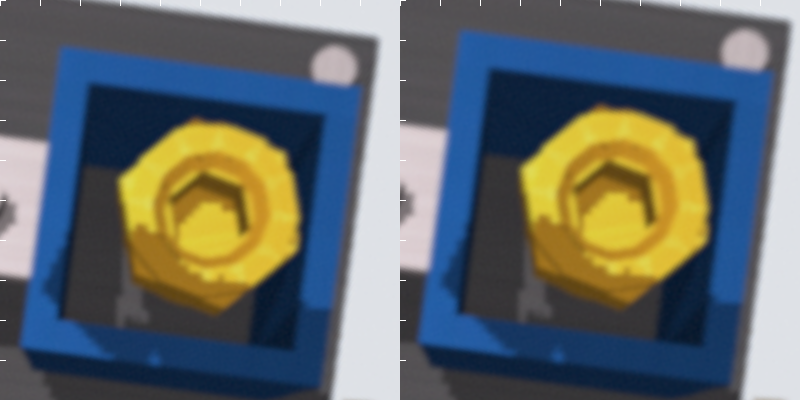

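```bash
python3 - <<'E'
from h import *
d=np.load("w1.npz");R,p=d["R"],d["p"];im=cv2.imread("pics/w1.png")
a=rect(im,R,p,.557,.0475,.071,.016,600)
a=cv2.convertScaleAbs(a,alpha=1.2)
for i in range(0,600,50): cv2.line(a,(i,0),(i,8),(255,255,255));cv2.line(a,(0,i),(8,i),(255,255,255))
cv2.imwrite("pics/v3.png",a)
E
```

```text
(no output)
```

View pics/v3.png

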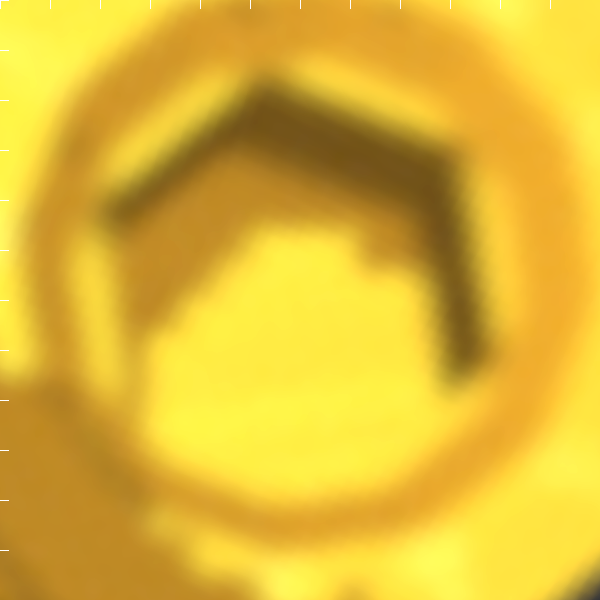

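```bash
python3 -c "
from h import *
go([.464,-.161,.19],64)"
```

```text
linear [ 9.400e-03  2.000e-04 -2.363e-01] dr [-0.   0.1 -0. ]
```

```bash
python3 -m crank '[{"linear":[0.009,0,-0.236],"dr":[0,0,0],"hand":1},{"linear":[0.009,0,-0.236],"dr":[0,0,0],"hand":1},{"linear":[0.009,0,-0.236],"dr":[0,0,0],"hand":1},{"linear":[0.009,0,-0.236],"dr":[0,0,0],"hand":1},{"linear":[0.009,0,-0.236],"dr":[0,0,0],"hand":1},{"linear":[0.009,0,-0.236],"dr":[0,0,0],"hand":1},{"linear":[0.009,0,-0.236],"dr":[0,0,0],"hand":1},{"linear":[0.009,0,-0.236],"dr":[0,0,0],"hand":1},{"linear":[0.009,0,-0.236],"dr":[0,0,0],"hand":1},{"linear":[0.009,0,-0.236],"dr":[0,0,0],"hand":1}]'; python3 - <<'E'
from h import *
o,R=st();p=o["eef_pos"];im=bot.read_camera("wrist");cv2.imwrite("pics/w2.png",im);np.savez("w2.npz",R=R,p=p)
a=rect(im,R,p,.464,-.161,.109,.04,400);b=cv2.resize(im,(400,300))
h=cv2.cvtColor(a,cv2.COLOR_BGR2HSV);m=(((h[...,0]<8)|(h[...,0]>174))&(h[...,1]>140)&(h[...,2]>190)).astype(np.uint8)
r=cv2.minAreaRect(np.argwhere(m)[:,::-1].astype(np.float32));print(r,m.sum())
for q in cv2.boxPoints(r).astype(int): cv2.circle(a,tuple(int(v) for v in q),3,(0,255,0),-1)
c=np.array(r[0]);print("top centre",.464-(c[1]-200)*.0002,-.161-(c[0]-200)*.0002)
o=np.zeros((400,800,3),np.uint8);o[:,:400]=a;o[:300,400:]=b;cv2.imwrite("pics/v4.png",o)
E
```

```text
t: 3.53
eef_pos: [0.4645, -0.1601, 0.1902]
tool_rot: [0.689, -0.689, 0.158, -0.158]
contact_force: [1.0, 0.5, -0.0]
gripper_width: 0.998
t 3.53 tcp [ 0.4645 -0.1601  0.1902] jaw 64.1 tilt [0.    0.001] F [ 1.04  0.47 -0.01] T [ 0.073  0.083 -0.004] w 0.998 q7 1.442
((205.13693237304688, 210.66558837890625), (159.37796020507812, 154.90867614746094), 28.610462188720703) 18137
top centre 0.4618668823242188 -0.16202738647460938
```

View pics/v4.png

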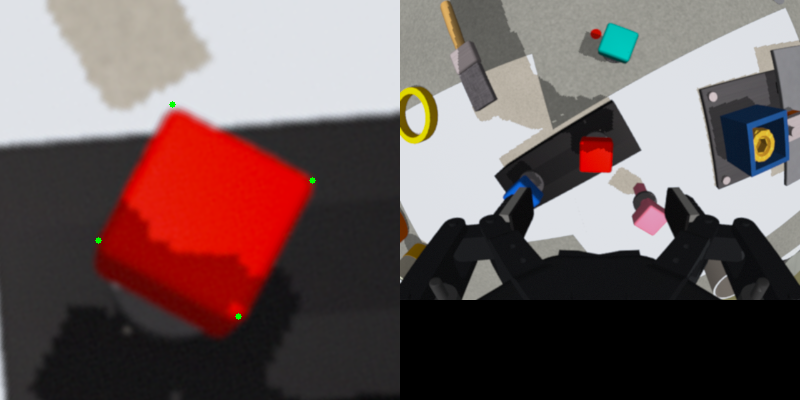

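```bash
python3 -c "
from h import *
go([.461,-.162,.075],62.5)"
```

```text
linear [-0.0023  0.1152 -0.0032] dr [-0.   1.7 -0. ]
```

```bash
python3 -m crank '[{"linear":[-0.002,0.03,-0.003],"dr":[0,1.7,0],"hand":0.3},{"linear":[-0.002,0.05,-0.003],"dr":[0,1.7,0],"hand":0.3},{"linear":[-0.002,0.07,-0.003],"dr":[0,1.7,0],"hand":0.3},{"linear":[-0.002,0.09,-0.003],"dr":[0,1.7,0],"hand":0.3},{"linear":[-0.002,0.105,-0.003],"dr":[0,1.7,0],"hand":0.3},{"linear":[-0.002,0.115,-0.003],"dr":[0,1.7,0],"hand":0.3},{"linear":[-0.002,0.115,-0.003],"dr":[0,1.7,0],"hand":0.3}]' 40; python3 - <<'E'
from h import *
o,R=st();im=bot.read_camera("wrist");cv2.imwrite("pics/w3.png",im[100:460,120:520])
E
```

```text
t: 4.17
eef_pos: [0.4597, -0.1624, 0.0734]
tool_rot: [-0.687, 0.687, -0.17, 0.168]
contact_force: [0.1, 0.3, 0.2]
gripper_width: 0.649
t 4.17 tcp [ 0.4597 -0.1624  0.0734] jaw 62.4 tilt [-0.003  0.001] F [0.1  0.26 0.21] T [-0.019 -0.016 -0.027] w 0.649 q7 1.524
```

View pics/w3.png

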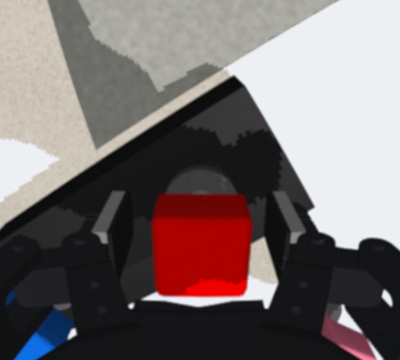

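```bash
python3 -m crank '[{"linear":[0,0,0],"dr":[0,0,0],"hand":-1},{"linear":[0,0,0],"dr":[0,0,0],"hand":-1},{"linear":[0,0,0],"dr":[0,0,0],"hand":-1},{"linear":[0,0,0],"dr":[0,0,0],"hand":-1},{"linear":[0,0,0],"dr":[0,0,0],"hand":-1},{"linear":[0,0,0],"dr":[0,0,0],"hand":-1}]' 70; python3 - <<'E'
from h import *
st()
go([.46,-.162,.205]);E=0
E
```

```text
t: 4.72
eef_pos: [0.4614, -0.1637, 0.0762]
tool_rot: [0.687, -0.686, 0.169, -0.17]
contact_force: [0.2, 0.6, 6.8]
gripper_width: 0.391
t 4.72 tcp [ 0.4614 -0.1637  0.0762] jaw 62.3 tilt [0.002 0.   ] F [0.17 0.65 6.85] T [0.189 0.201 0.048] w 0.391 q7 1.523
linear [-0.0018 -0.1288  0.001 ] dr [-0.1 -0.   0.1]
```

```bash
python3 -m crank '[{"linear":[0,-0.015,0],"dr":[0,0,0],"hand":-1},{"linear":[0,-0.035,0],"dr":[0,0,0],"hand":-1},{"linear":[0,-0.055,0],"dr":[0,0,0],"hand":-1},{"linear":[0,-0.075,0],"dr":[0,0,0],"hand":-1},{"linear":[0,-0.1,0],"dr":[0,0,0],"hand":-1},{"linear":[0,-0.12,0],"dr":[0,0,0],"hand":-1},{"linear":[0,-0.12,0],"dr":[0,0,0],"hand":-1},{"linear":[0,-0.12,0],"dr":[0,0,0],"hand":-1}]'; python3 - <<'E'
from h import *
o,R=st();s=bot.read_camera("side");w=bot.read_camera("wrist")
d=bot.place_of("side","key");print([(np.round(x["xy"]),x["score"]) for x in d][:3])
# expected pixel of key lower end
for X in(o["eef_pos"]-[0,0,.066],):
    u=P("side")@[*X,1];u=u[:2]/u[2];print("exp",u)
u=u.astype(int);c=s[u[1]-70:u[1]+30,u[0]-50:u[0]+50];c=cv2.resize(c,(400,400),interpolation=cv2.INTER_CUBIC)
cv2.imwrite("pics/v5.png",np.hstack([c,cv2.resize(w,(533,400))[:,67:467]]))
go([.5577,.0477,.2],129)
E
```

```text
t: 5.38
eef_pos: [0.4609, -0.1638, 0.1959]
tool_rot: [0.687, -0.686, 0.169, -0.17]
contact_force: [0.3, 0.4, -2.6]
gripper_width: 0.384
t 5.38 tcp [ 0.4609 -0.1638  0.1959] jaw 62.3 tilt [0.002 0.   ] F [ 0.29  0.45 -2.56] T [-0.028 -0.024  0.015] w 0.384 q7 1.417
[(array([347., 284.]), 0.89), (array([266., 284.]), 0.85), (array([308., 264.]), 0.72)]
exp [307.06075588 265.81461677]
linear [-0.0113 -0.0062  0.2326] dr [ -0.  -66.7  -0.1]
```

View pics/v5.png

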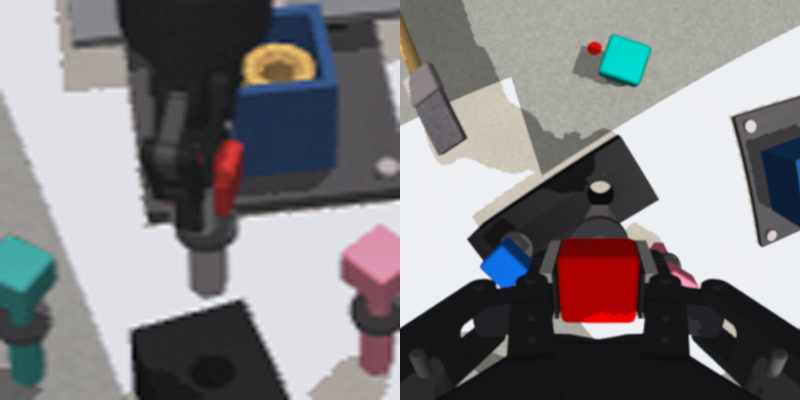

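```bash
python3 -m crank '[{"linear":[-0.003,0,0.04],"dr":[0,-7,0],"hand":-1},{"linear":[-0.006,0,0.08],"dr":[0,-14,0],"hand":-1},{"linear":[-0.011,-0.005,0.12],"dr":[0,-21,0],"hand":-1},{"linear":[-0.011,-0.005,0.16],"dr":[0,-28,0],"hand":-1},{"linear":[-0.011,-0.005,0.2],"dr":[0,-35,0],"hand":-1},{"linear":[-0.011,-0.005,0.233],"dr":[0,-42,0],"hand":-1},{"linear":[-0.011,-0.005,0.233],"dr":[0,-49,0],"hand":-1},{"linear":[-0.011,-0.005,0.233],"dr":[0,-56,0],"hand":-1},{"linear":[-0.011,-0.005,0.233],"dr":[0,-63,0],"hand":-1},{"linear":[-0.011,-0.005,0.233],"dr":[0,-66.7,0],"hand":-1}]'; python3 - <<'E'
from h import *
o,R=st();w=bot.read_camera("wrist");p=o["eef_pos"];cv2.imwrite("pics/w6.png",w);np.savez("w6.npz",R=R,p=p)
# mark predicted lower end and screw centre
c=bot.camera_params("wrist");K=c["K"];E=c["hand_eye"]
def pr(X):
    C=(R.T@(X-p)-E[:3,3])@E[:3,:3];r=np.hypot(*C[:2]);return C[:2]/r*np.arctan2(r,C[2])*K[0,0]+K[:2,2]
s=2;a=cv2.resize(w[80:380,160:480],None,fx=2,fy=2,interpolation=cv2.INTER_CUBIC)
for X,col in((p-[0,0,.066],(0,255,0)),(np.array([.5577,.0477,.075]),(255,0,255))):
    u=pr(X);print(u);cv2.drawMarker(a,tuple(int(v) for v in (u-[160,80])*2),col,0,14,1)
cv2.imwrite("pics/v6.png",a)
E
```

```text
t: 6.37
eef_pos: [0.5583, 0.0476, 0.1982]
tool_rot: [0.666, -0.666, -0.237, 0.239]
contact_force: [0.5, -1.2, -2.7]
gripper_width: 0.386
t 6.37 tcp [0.5583 0.0476 0.1982] jaw 129.3 tilt [-0.003 -0.001] F [ 0.51 -1.2  -2.68] T [ 0.007 -0.019 -0.036] w 0.386 q7 2.094
[315.20514409 260.84352211]
[316.17783942 235.81449445]
```

View pics/v6.png

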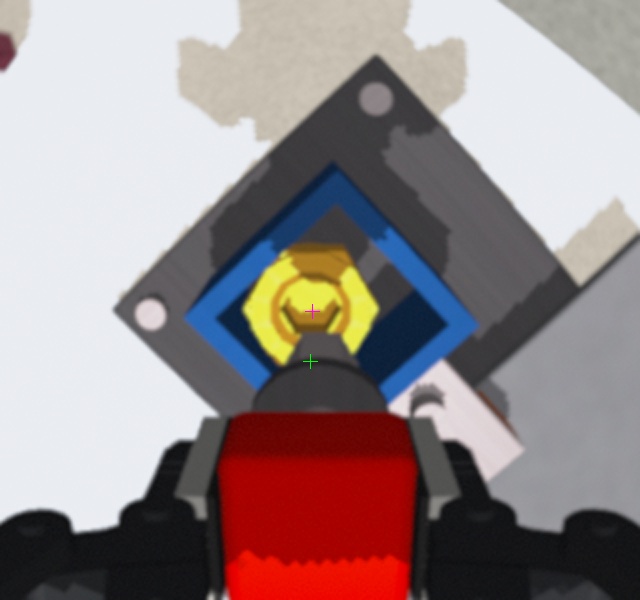

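```bash
python3 - <<'E'
from h import *
d=np.load("w6.npz");R,p=d["R"],d["p"];print(R,p)
st()
go([.5577,.0477,.145],129)
E
```

```text
[[ 7.73330355e-01 -3.38383439e-03 -6.33994253e-01]
 [ 6.33996179e-01 -6.06538041e-04  7.73335941e-01]
 [-3.00138238e-03 -9.99994091e-01  1.67628379e-03]] [0.55825908 0.04760358 0.19823744]
t 6.42 tcp [0.5582 0.0475 0.1983] jaw 129.4 tilt [-0.003 -0.001] F [-0.12 -0.25 -1.9 ] T [-0.029 -0.003  0.039] w 0.388 q7 2.095
linear [-0.0001  0.0533  0.0004] dr [-0.1  0.4 -0.2]
```

```bash
python3 - <<'E'
from h import *
c=bot.camera_params("wrist");K=c["K"];E=c["hand_eye"];print(K,E)
d=np.load("w6.npz");R,p=d["R"],d["p"]
v=R.T@np.array([0,0,-.066]);C=(v-E[:3,3])@E[:3,:3];print(v,C)
E
```

```text
[[371.64829954   0.         318.3470188 ]
 [  0.         371.64829954 242.4559328 ]
 [  0.           0.           1.        ]] [[-2.97957337e-04  9.62194009e-01  2.72364829e-01 -7.00751211e-02]
 [-1.36548583e-03 -2.72364978e-01  9.62193044e-01 -1.42334167e-01]
 [ 9.99999023e-01 -8.52178371e-05  1.39501543e-03  1.44194540e-03]
 [ 0.00000000e+00  0.00000000e+00  0.00000000e+00  1.00000000e+00]]
[ 0.00019809  0.06599961 -0.00011063] [-0.00185799  0.01087377  0.2195951 ]
```

```bash
python3 -m crank '[{"linear":[0,0.01,-0.001],"dr":[0,0,0],"hand":-1},{"linear":[0.0005,0.025,-0.002],"dr":[0,0.3,0],"hand":-1},{"linear":[0.0005,0.035,-0.002],"dr":[0,0.3,0],"hand":-1},{"linear":[0.0005,0.045,-0.002],"dr":[0,0.3,0],"hand":-1},{"linear":[0.0005,0.052,-0.002],"dr":[0,0.3,0],"hand":-1},{"linear":[0.0005,0.052,-0.002],"dr":[0,0.3,0],"hand":-1},{"linear":[0.0005,0.052,-0.002],"dr":[0,0.3,0],"hand":-1}]'; python3 - <<'E'
from h import *
for _ in range(3): st()
E
```

```text
t: 7.0
eef_pos: [0.5606, 0.0464, 0.1477]
tool_rot: [0.667, -0.667, -0.234, 0.234]
contact_force: [0.2, 0.2, -1.8]
gripper_width: 0.388
t 7.0 tcp [0.5606 0.0464 0.1477] jaw 128.6 tilt [-0.001 -0.   ] F [ 0.21  0.22 -1.78] T [0.006 0.015 0.009] w 0.388 q7 2.092
t 7.0 tcp [0.5606 0.0464 0.1477] jaw 128.6 tilt [-0.001 -0.   ] F [ 0.21  0.22 -1.78] T [0.006 0.015 0.009] w 0.388 q7 2.092
t 7.0 tcp [0.5606 0.0464 0.1477] jaw 128.6 tilt [-0.001 -0.   ] F [ 0.21  0.22 -1.78] T [0.006 0.015 0.009] w 0.388 q7 2.092
```

```bash
python3 -m crank '[{"linear":[0,0.003,0],"dr":[0,0,0],"hand":-1},{"linear":[0,0.006,0],"dr":[0,0,0],"hand":-1},{"linear":[0,0.009,0],"dr":[0,0,0],"hand":-1},{"linear":[0,0.009,0],"dr":[0,0,0],"hand":-1}]'; python3 -m crank '[{"linear":[0,0.0015,0],"dr":[0,0,0],"hand":-1},{"linear":[0,0.003,0],"dr":[0,0,0],"hand":-1},{"linear":[0,0.003,0],"dr":[0,0,0],"hand":-1}]'; python3 -c "
from h import *
st()"
```

```text
t: 7.33
eef_pos: [0.5606, 0.0463, 0.1388]
tool_rot: [0.667, -0.667, -0.234, 0.234]
contact_force: [-0.4, 1.1, -2.6]
gripper_width: 0.387
t: 7.58
eef_pos: [0.5608, 0.0463, 0.1361]
tool_rot: [-0.667, 0.667, 0.234, -0.234]
contact_force: [-0.1, -0.2, -1.8]
gripper_width: 0.389
t 7.58 tcp [0.5608 0.0463 0.1361] jaw 128.7 tilt [-0. -0.] F [-0.11 -0.25 -1.84] T [-0.069  0.08  -0.03 ] w 0.389 q7 2.094
```

```bash
for i in 1 ; do python3 -m crank '[{"linear":[0,0.0015,0],"dr":[0,0,0],"hand":-1},{"linear":[0,0.003,0],"dr":[0,0,0],"hand":-1},{"linear":[0,0.003,0],"dr":[0,0,0],"hand":-1},{"linear":[0,0.003,0],"dr":[0,0,0],"hand":-1}]'; done; python3 -c "
from h import *
st()"
```

```text
t: 7.92
eef_pos: [0.5612, 0.0464, 0.1335]
tool_rot: [-0.667, 0.667, 0.234, -0.234]
contact_force: [0.1, -0.5, 1.6]
gripper_width: 0.385
t 7.92 tcp [0.5612 0.0464 0.1335] jaw 128.7 tilt [0.001 0.   ] F [ 0.12 -0.5   1.61] T [-0.068  0.042  0.053] w 0.385 q7 2.094
```

```bash
python3 -m crank '[{"linear":[0,0.001,0],"dr":[0,0,0],"hand":-1},{"linear":[0,0.002,0],"dr":[0,0,0],"hand":-1},{"linear":[0,0.002,0],"dr":[0,0,0],"hand":-1},{"linear":[0,0.002,0],"dr":[0,0,0],"hand":-1}]';python3 -c "
from h import *
st()"
```

```text
t: 8.25
eef_pos: [0.5611, 0.0464, 0.1314]
tool_rot: [-0.667, 0.667, 0.234, -0.234]
contact_force: [-0.8, -0.0, 3.5]
gripper_width: 0.386
t 8.25 tcp [0.5611 0.0464 0.1314] jaw 128.7 tilt [0.001 0.   ] F [-0.81 -0.01  3.48] T [-0.086  0.056 -0.006] w 0.386 q7 2.094
```

```bash
python3 -m crank '[{"linear":[0,0,0],"dr":[0,3,0],"hand":-1},{"linear":[0,0,0],"dr":[0,6,0],"hand":-1},{"linear":[0,0,0],"dr":[0,6,0],"hand":-1}]';python3 -m crank '[{"linear":[0,0,0],"dr":[0,-4,0],"hand":-1},{"linear":[0,0,0],"dr":[0,-8,0],"hand":-1},{"linear":[0,0,0],"dr":[0,-12,0],"hand":-1},{"linear":[0,0,0],"dr":[0,-12,0],"hand":-1}]';python3 -c "
from h import *
st()"
```

```text
t: 8.5
eef_pos: [0.5608, 0.0464, 0.1313]
tool_rot: [0.679, -0.679, -0.198, 0.198]
contact_force: [-0.7, -1.3, 3.4]
gripper_width: 0.389
t: 8.83
eef_pos: [0.5607, 0.0461, 0.1311]
tool_rot: [-0.654, 0.654, 0.27, -0.27]
contact_force: [-0.5, -1.2, -2.6]
gripper_width: 0.393
t 8.83 tcp [0.5607 0.0461 0.1311] jaw 134.9 tilt [-0. -0.] F [-0.51 -1.21 -2.64] T [-0.261  0.088  0.029] w 0.393 q7 2.19
```

```bash
python3 -m crank '[{"linear":[0,0.0015,0],"dr":[0,0,0],"hand":-1},{"linear":[0,0.003,0],"dr":[0,0,0],"hand":-1},{"linear":[0,0.0045,0],"dr":[0,0,0],"hand":-1},{"linear":[0,0.0045,0],"dr":[0,0,0],"hand":-1}]';python3 -c "
from h import *
st()"
```

```text
t: 9.17
eef_pos: [0.5603, 0.0462, 0.1259]
tool_rot: [0.654, -0.654, -0.268, 0.269]
contact_force: [-0.0, -1.4, -1.2]
gripper_width: 0.394
t 9.17 tcp [0.5603 0.0462 0.1259] jaw 134.6 tilt [-0.001 -0.   ] F [-0.02 -1.39 -1.21] T [-0.348  0.157 -0.012] w 0.394 q7 2.186
```

```bash
python3 -m crank '[{"linear":[0,0.0015,0],"dr":[0,0,0],"hand":-1},{"linear":[0,0.003,0],"dr":[0,0,0],"hand":-1},{"linear":[0,0.003,0],"dr":[0,0,0],"hand":-1},{"linear":[0,0.003,0],"dr":[0,0,0],"hand":-1}]';python3 -c "
from h import *
st()"
```

```text
t: 9.5
eef_pos: [0.5607, 0.0463, 0.1235]
tool_rot: [0.654, -0.654, -0.268, 0.269]
contact_force: [-1.6, -1.0, -1.4]
gripper_width: 0.393
t 9.5 tcp [0.5607 0.0463 0.1235] jaw 134.7 tilt [-0. -0.] F [-1.63 -0.98 -1.35] T [-0.293  0.088 -0.01 ] w 0.393 q7 2.187
```

```bash
python3 -m crank '[{"linear":[-0.001,0.001,0],"dr":[0,0,0],"hand":-1},{"linear":[-0.001,0.002,0],"dr":[0,0,0],"hand":-1},{"linear":[-0.001,0.0025,0],"dr":[0,0,0],"hand":-1},{"linear":[-0.001,0.0025,0],"dr":[0,0,0],"hand":-1}]';python3 -c "
from h import *
st()"
```

```text
t: 9.83
eef_pos: [0.5601, 0.0457, 0.1211]
tool_rot: [0.654, -0.654, -0.269, 0.269]
contact_force: [-0.4, -0.5, -1.8]
gripper_width: 0.389
t 9.83 tcp [0.5601 0.0457 0.1211] jaw 134.7 tilt [-0.  0.] F [-0.37 -0.53 -1.76] T [-0.19   0.035  0.015] w 0.389 q7 2.188
```

```bash
python3 -m crank '[{"linear":[0,0.001,0],"dr":[0,0,0],"hand":-1},{"linear":[0,0.002,0],"dr":[0,0,0],"hand":-1},{"linear":[0,0.002,0],"dr":[0,0,0],"hand":-1},{"linear":[0,0.002,0],"dr":[0,0,0],"hand":-1}]';python3 -c "
from h import *
st()"
```

```text
t: 10.17
eef_pos: [0.5603, 0.0457, 0.1193]
tool_rot: [-0.654, 0.654, 0.269, -0.269]
contact_force: [0.0, -0.8, -0.8]
gripper_width: 0.39
t 10.17 tcp [0.5603 0.0457 0.1193] jaw 134.7 tilt [0. 0.] F [ 0.05 -0.82 -0.83] T [-0.209  0.045 -0.046] w 0.39 q7 2.188
```

```bash
python3 -m crank '[{"linear":[0,0.001,0],"dr":[0,0,0],"hand":-1},{"linear":[0,0.002,0],"dr":[0,0,0],"hand":-1},{"linear":[0,0.002,0],"dr":[0,0,0],"hand":-1},{"linear":[0,0.002,0],"dr":[0,0,0],"hand":-1}]';python3 -c "
from h import *
st()"
```

```text
t: 10.5
eef_pos: [0.5603, 0.0457, 0.1174]
tool_rot: [-0.654, 0.654, 0.269, -0.269]
contact_force: [-0.8, -0.5, 2.1]
gripper_width: 0.39
t 10.5 tcp [0.5603 0.0457 0.1174] jaw 134.7 tilt [0. 0.] F [-0.82 -0.49  2.1 ] T [-0.234  0.054 -0.038] w 0.39 q7 2.189
```

```bash
python3 -m crank '[{"linear":[0,-0.0005,0],"dr":[0,5,0],"hand":-1},{"linear":[0,-0.001,0],"dr":[0,11,0],"hand":-1},{"linear":[0,-0.001,0],"dr":[0,17,0],"hand":-1},{"linear":[0,-0.001,0],"dr":[0,23,0],"hand":-1},{"linear":[0,-0.001,0],"dr":[0,29,0],"hand":-1},{"linear":[0,-0.001,0],"dr":[0,35,0],"hand":-1},{"linear":[0,-0.001,0],"dr":[0,40,0],"hand":-1},{"linear":[0,-0.001,0],"dr":[0,40,0],"hand":-1}]' 90;python3 -c "
from h import *
st()"
```

```text
t: 11.17
eef_pos: [0.5599, 0.046, 0.1181]
tool_rot: [-0.706, 0.707, 0.028, -0.028]
contact_force: [0.1, -0.3, 0.4]
gripper_width: 0.383
t 11.17 tcp [0.5599 0.046  0.1181] jaw 94.5 tilt [-0. -0.] F [ 0.09 -0.34  0.45] T [-0.22   0.227  0.111] w 0.383 q7 1.581
```

```bash
python3 -m crank '[{"linear":[0,0,0],"dr":[0,6,0],"hand":-1},{"linear":[0,0,0],"dr":[0,12,0],"hand":-1},{"linear":[0,0,0],"dr":[0,18,0],"hand":-1},{"linear":[0,0,0],"dr":[0,24,0],"hand":-1},{"linear":[0,0,0],"dr":[0,30,0],"hand":-1},{"linear":[0,0,0],"dr":[0,36,0],"hand":-1},{"linear":[0,0,0],"dr":[0,42,0],"hand":-1},{"linear":[0,0,0],"dr":[0,48,0],"hand":-1},{"linear":[0,0,0],"dr":[0,54,0],"hand":-1},{"linear":[0,0,0],"dr":[0,60,0],"hand":-1}]';python3 -c "
from h import *
st()"
```

```text
t: 12.0
eef_pos: [0.5599, 0.0463, 0.1181]
tool_rot: [0.626, -0.626, 0.329, -0.328]
contact_force: [-1.0, -0.0, 0.5]
gripper_width: 0.383
t 12.0 tcp [0.5599 0.0463 0.1181] jaw 34.6 tilt [-0.001  0.001] F [-1.04 -0.02  0.49] T [0.081 0.226 0.214] w 0.383 q7 0.691
```

```bash
python3 -m crank '[{"linear":[0,0,0],"dr":[0,6,0],"hand":-1},{"linear":[0,0,0],"dr":[0,12,0],"hand":-1},{"linear":[0,0,0],"dr":[0,18,0],"hand":-1},{"linear":[0,0,0],"dr":[0,24,0],"hand":-1},{"linear":[0,0,0],"dr":[0,30,0],"hand":-1},{"linear":[0,0,0],"dr":[0,36,0],"hand":-1},{"linear":[0,0,0],"dr":[0,42,0],"hand":-1},{"linear":[0,0,0],"dr":[0,48,0],"hand":-1},{"linear":[0,0,0],"dr":[0,54,0],"hand":-1},{"linear":[0,0,0],"dr":[0,60,0],"hand":-1}]';python3 -c "
from h import *
st()"
```

```text
t: 12.83
eef_pos: [0.5603, 0.0466, 0.1182]
tool_rot: [0.378, -0.378, 0.598, -0.597]
contact_force: [-0.1, 0.9, 1.1]
gripper_width: 0.389
t 12.83 tcp [0.5603 0.0466 0.1182] jaw -25.4 tilt [0.    0.001] F [-0.08  0.9   1.15] T [0.259 0.091 0.231] w 0.389 q7 -0.168
```

```bash
python3 -m crank '[{"linear":[0,0,0],"dr":[0,6,0],"hand":-1},{"linear":[0,0,0],"dr":[0,12,0],"hand":-1},{"linear":[0,0,0],"dr":[0,18,0],"hand":-1},{"linear":[0,0,0],"dr":[0,24,0],"hand":-1},{"linear":[0,0,0],"dr":[0,30,0],"hand":-1},{"linear":[0,0,0],"dr":[0,36,0],"hand":-1},{"linear":[0,0,0],"dr":[0,42,0],"hand":-1},{"linear":[0,0,0],"dr":[0,48,0],"hand":-1}]';python3 -c "
from h import *
st()"
```

```text
t: 13.5
eef_pos: [0.5607, 0.0466, 0.1182]
tool_rot: [0.103, -0.102, 0.7, -0.699]
contact_force: [0.5, 0.7, 1.0]
gripper_width: 0.382
t 13.5 tcp [0.5607 0.0466 0.1182] jaw -73.4 tilt [0.001 0.001] F [0.49 0.75 0.99] T [ 0.196 -0.103  0.206] w 0.382 q7 -0.836
```

```bash
python3 -m crank '[{"linear":[0,0,0],"dr":[0,4,0],"hand":-1},{"linear":[0,0,0],"dr":[0,8,0],"hand":-1},{"linear":[0,0,0],"dr":[0,12,0],"hand":-1},{"linear":[0,0,0],"dr":[0,15,0],"hand":-1}]';python3 -c "
from h import *
st()"
```

```text
t: 13.83
eef_pos: [0.5607, 0.0465, 0.1181]
tool_rot: [0.011, -0.01, 0.707, -0.707]
contact_force: [1.7, 1.0, 0.0]
gripper_width: 0.381
t 13.83 tcp [0.5607 0.0465 0.1181] jaw -88.3 tilt [0.001 0.001] F [1.66 1.03 0.03] T [ 0.177 -0.212  0.19 ] w 0.381 q7 -1.043
```

```bash
python3 -m crank '[{"linear":[0,0,0],"dr":[0,4,0],"hand":-1},{"linear":[0,0,0],"dr":[0,8,0],"hand":-1},{"linear":[0,0,0],"dr":[0,12,0],"hand":-1},{"linear":[0,0,0],"dr":[0,15,0],"hand":-1}]';python3 -c "
from h import *
st()"
```

```text
t: 14.17
eef_pos: [0.5608, 0.0464, 0.1181]
tool_rot: [-0.082, 0.082, 0.703, -0.702]
contact_force: [0.9, -0.7, 1.0]
gripper_width: 0.384
t 14.17 tcp [0.5608 0.0464 0.1181] jaw -103.3 tilt [0.001 0.   ] F [ 0.86 -0.66  1.01] T [ 0.161 -0.226  0.269] w 0.384 q7 -1.253
```

```bash
python3 -m crank '[{"linear":[0,0,0],"dr":[0,4,0],"hand":-1},{"linear":[0,0,0],"dr":[0,8,0],"hand":-1},{"linear":[0,0,0],"dr":[0,12,0],"hand":-1}]';python3 -c "
from h import *
st()"
```

```text
t: 14.42
eef_pos: [0.5609, 0.0465, 0.1181]
tool_rot: [-0.154, 0.154, 0.69, -0.69]
contact_force: [1.0, 0.3, 1.0]
gripper_width: 0.386
t 14.42 tcp [0.5609 0.0465 0.1181] jaw -115.1 tilt [0.001 0.   ] F [0.95 0.34 0.95] T [-0.    -0.279  1.247] w 0.386 q7 -1.421
```

```bash
python3 -m crank '[{"linear":[0,0,0],"dr":[0,1,0],"hand":-1},{"linear":[0,0,0],"dr":[0,1,0],"hand":-1},{"linear":[0,0,0],"dr":[0,1,0],"hand":-1},{"linear":[0,0,0],"dr":[0,1,0],"hand":-1}]'; python3 -m crank '[{"linear":[0,0,0],"dr":[0,-3,0],"hand":-1},{"linear":[0,0,0],"dr":[0,-6,0],"hand":-1},{"linear":[0,0,0],"dr":[0,-6,0],"hand":-1}]';python3 -c "
from h import *
st()"
```

```text
t: 14.75
eef_pos: [0.5604, 0.046, 0.1183]
tool_rot: [-0.16, 0.16, 0.689, -0.689]
contact_force: [0.4, 0.7, 0.0]
gripper_width: 0.386
t: 15.0
eef_pos: [0.5603, 0.0456, 0.1184]
tool_rot: [-0.124, 0.125, 0.697, -0.696]
contact_force: [1.9, 1.3, -0.4]
gripper_width: 0.386
t 15.0 tcp [0.5603 0.0456 0.1184] jaw -110.3 tilt [0.001 0.001] F [ 1.93  1.35 -0.4 ] T [ 0.262 -0.396  0.028] w 0.386 q7 -1.351
```

```bash
python3 -m crank '[{"linear":[0,0,0],"dr":[0,0,0],"hand":0.1},{"linear":[0,0,0],"dr":[0,0,0],"hand":0.1},{"linear":[0,0,0],"dr":[0,0,0],"hand":0.3},{"linear":[0,0,0],"dr":[0,0,0],"hand":0.3},{"linear":[0,0,0],"dr":[0,0,0],"hand":0.3}]'; python3 - <<'E'
from h import *
st();w=bot.read_camera("wrist");cv2.imwrite("pics/w8.png",w[100:460,120:520])
E
```

```text
t: 15.42
eef_pos: [0.5599, 0.0455, 0.118]
tool_rot: [0.125, -0.125, -0.696, 0.696]
contact_force: [0.1, 0.3, -0.3]
gripper_width: 0.648
t 15.42 tcp [0.5599 0.0455 0.118 ] jaw -110.4 tilt [-0. -0.] F [ 0.11  0.34 -0.28] T [0.022 0.026 0.025] w 0.648 q7 -1.352
```

View pics/w8.png

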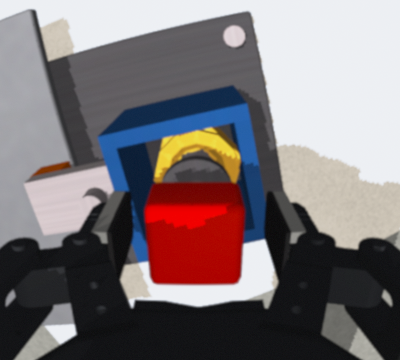

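```bash
python3 -m crank '[{"linear":[0,-0.015,0],"dr":[0,0,0],"hand":0.4},{"linear":[0,-0.035,0],"dr":[0,0,0],"hand":0.5},{"linear":[0,-0.06,0],"dr":[0,0,0],"hand":0.5},{"linear":[0,-0.09,0],"dr":[0,0,0],"hand":0.5},{"linear":[0,-0.12,0],"dr":[0,0,0],"hand":0.5},{"linear":[-0.04,-0.15,0],"dr":[0,0,0],"hand":0.5},{"linear":[-0.08,-0.17,0],"dr":[0,0,0],"hand":0.5},{"linear":[-0.08,-0.17,0],"dr":[0,0,0],"hand":0.5},{"linear":[-0.08,-0.17,0],"dr":[0,0,0],"hand":0.5}]'; python3 - <<'E'
from h import *
o,R=st();w=bot.read_camera("wrist");s=bot.read_camera("side")
ts=[]
for n in("key_handle","key","cup_rim"):
    for c in("side","wrist"): print(n,c,[(np.round(d["xy"],1),round(d["score"],2)) for d in bot.place_of(c,n)][:3])
a=cv2.resize(w,(480,360));b=cv2.resize(s[150:290,240:360],(310,360),interpolation=cv2.INTER_CUBIC)
cv2.imwrite("pics/v9.png",np.hstack([a,b]))
E
```

```text
t: 16.22
eef_pos: [0.6377, 0.0157, 0.2915]
tool_rot: [0.123, -0.127, -0.695, 0.696]
contact_force: [-0.2, 0.3, -0.9]
gripper_width: 0.751
t 16.22 tcp [0.6377 0.0157 0.2915] jaw -110.4 tilt [ 0.005 -0.002] F [-0.18  0.28 -0.89] T [-0.033 -0.018  0.012] w 0.751 q7 -1.466
key_handle side [(array([352.6, 264.1]), 0.96), (array([258.6, 261.1]), 0.77), (array([327.8, 191.9]), 0.68)]
key_handle wrist [(array([488.2, 228.7]), 0.71), (array([317. , 319.7]), 0.6)]
key side [(array([265.9, 287.9]), 0.97), (array([350.7, 283. ]), 0.75), (array([327.8, 217.3]), 0.55)]
key wrist [(array([317.5, 282.8]), 0.71), (array([454., 212.]), 0.59)]
cup_rim side [(array([327.3, 209. ]), 0.6)]
cup_rim wrist []
```

View pics/v9.png

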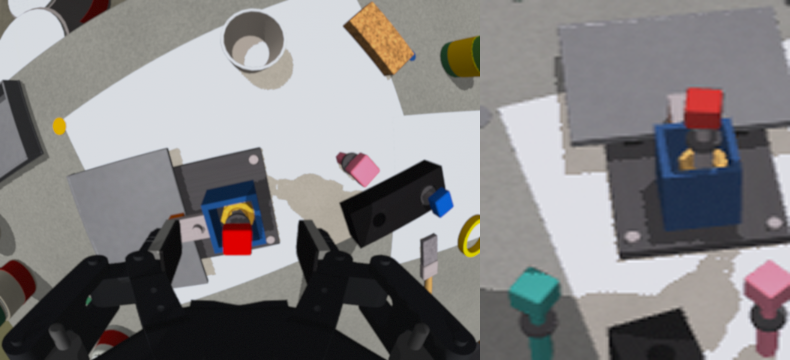

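```bash
python3 -m crank '[{"linear":[0,0,0],"dr":[0,0,0],"hand":0.5},{"linear":[0,0,0],"dr":[0,0,0],"hand":0.5},{"linear":[0,0,0],"dr":[0,0,0],"hand":0.5}]'; python3 - <<'E'
from h import *
s=bot.read_camera("side");t=bot.read_camera("top")
for z in(.14,.15):
    u=P("side")@[.5595,.0465,z,1];print(z,u[:2]/u[2])
for c in("side","top"):
  for n in("key_handle","small_key"): print(n,c,[(np.round(d["xy"],1),round(d["score"],2)) for d in bot.place_of(c,n)][:4])
E
```

```text
t: 16.87
eef_pos: [0.635, 0.018, 0.2881]
tool_rot: [-0.125, 0.125, 0.696, -0.696]
contact_force: [-0.1, -0.2, -0.5]
gripper_width: 0.751
0.14 [325.19028004 191.65667302]
0.15 [325.18933712 188.54390458]
key_handle side [(array([258.9, 263.2]), 0.9), (array([352.6, 261.9]), 0.73), (array([325. , 189.6]), 0.61)]
small_key side [(array([323.8, 335.1]), 0.61), (array([327.6, 218.9]), 0.57)]
key_handle top [(array([348.2, 309.9]), 0.73), (array([363.9, 224.9]), 0.7), (array([288.7, 225. ]), 0.5), (array([422.8, 364.3]), 0.29)]
small_key top [(array([413.3, 270.8]), 0.55)]
```

```bash
python3 -c "
from h import *
print(bot.hand_in())"
```

```text
the job is handed in; nothing more can be done
None
```

I handed the job in at about 17 s. The red key stands in the screw, the screw has been turned to its end stop, and the gripper is clear. No verdict was reported.

**What I did**
- I lifted the red key straight out of the block and found the screw's axis and the direction of its flats in a wrist picture.
- I then felt for the socket. A light press (about 4.4 mm of sink at the most, from the force) and a small turn let the key drop in. I pushed it down until the force showed it resting on the socket floor.
- I turned it clockwise about 250° in a single grasp. The moment stayed near 0.2 N m, then jumped to 1.25 N m at the stop.
- I backed off 6° to take the load off, opened the gripper and withdrew.

**Last checks**
- **Seating:** the side view shows the key upright in the cup. The handle's pixel row was 191.9 at first and 189.6 on the last look, against 191.7 expected for a seated key. A 2-pixel scatter is about 6 mm, so the picture agrees with full seating but doesn't prove it; the force and height readings during insertion are the better evidence.
- **Screw angle:** I could not read it directly; the jump in moment is the evidence that it reached the stop.
- **Small key and bystanders:** the blue key's detected position moved only about 3 pixels or less, which is within the noise. The bystanders in the last wrist view look undisturbed, but I did not measure them.
- **Calibration:** the wrist camera's reported calibration shifted by about 1.5 mm between readings. I corrected for that from the picture before going in.

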